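# Close the marking box and press the foot pedal

### The job

The bracket in the grey marking box is ready to be marked. Lower the see-through guard lid gently until it is fully shut, and only then press the pedal under the yellow hood all the way down to its stop, hold it there for a good second, and let it come back up. The lid must stay shut, and the tape measure and the spray can must stay where they are.

Things in the scene. Friction and masses are not known exactly. Their poses are not given: they have to be found in the camera images.
- marking_box: Grey open-topped steel box, 160 x 160 mm, 74 mm high, fixed to the table, a bracket on a nest inside. Origin: centre of its underside. Its x axis points from its front (two small lamps, green and yellow) to the hinge side, z up. It may stand left or right of the foot switch.
- guard_lid (a joint): Hinge angle of the guard lid (rad): 0 = shut, level on the box; positive = front edge raised; starts at 0.65 to 1.0. Frame 164 mm wide, 166 mm long, 8 mm thick round a clear window, with an orange front tab reaching to 188 mm from the hinge. Stiff hinge (0.45 N m): the lid stays where it is left; 2 to 6 N at the front edge push it shut. Shut, its upper face is 83 mm above the table.
- lid_push (a point): Point on the lid's upper (outer) face, on the middle of its front frame bar, 155 mm from the hinge axis and 4 mm off the lid's mid-plane; it moves with the lid. Its x axis lies along the lid from the front edge to the hinge, z is the outward normal of the upper face.
- lid_hinge (a point): Middle of the lid's hinge axis: 84 mm behind the box centre, 79 mm above the table; the axis runs along the box's y.
- foot_switch: Industrial foot switch, fixed to the table: dark base plate 190 mm long (x), 124 mm wide, 14 mm high; yellow side walls, rear wall and roof, 187 mm high in all. Origin: centre of its underside. Its x axis points from the open front to the closed rear, z up. Between the side walls 110 mm are free. Its front is turned towards the robot's left.
- pedal (a joint): Angle of the pedal (rad): 0 = up, where its spring holds it; 0.22 = fully down on its stop. At the press point it takes about 3 N to start and 10 N at the stop; it springs back up when let go.
- pedal_press (a point): Press point on top of the pedal's black rubber tread, on its middle line, 98 mm from the pivot and about 20 mm in from its free front edge; about 67 mm above the table when the pedal is up, 46 mm when down. Moves with the pedal. The tread is 96 mm wide; it slopes up 0.20 rad to the front when up and is about level when down.
- pedal_pivot (a point): Middle of the pedal's pivot axis, at the rear end of the pedal, 55 mm behind the origin of the foot switch and 40 mm above the table; the axis runs along the foot switch's y.
- tape_measure: Bystander: yellow tape measure standing on its edge, 33 x 78 mm, 62 mm high; origin: centre of its underside.
- spray_can: Bystander: blue spray can with a white cap, 66 mm across, 203 mm high, standing; origin: centre of its underside.
- hood_lip (a point): Middle of the lower front edge of the yellow roof: 62 mm in front of the foot switch's centre, 180 mm above the table. The pedal's front edge lies just below it, so a vertical tool meets the roof: reach in from the front with the tool tilted 35 to 45 degrees, tips pointing to the rear and down.

How it is judged:
On the way, in this order (a step that is already met when the one before it is completed fails the run):
1. the guard lid is fully shut (value of joint guard_lid below 0.035 rad), for 0.2 s.
2. the pedal is held down on its stop for a second, the lid shut (value of joint pedal above 0.203 rad and value of joint guard_lid below 0.035 rad), for 0.8 s.
At the end, for the whole second after the job is handed in: The guard lid is shut (within 0.035 rad, about 6 mm at the front edge) and the pedal is back up (within 0.02 rad), after it was held on its stop (over 0.203 of 0.22 rad) for at least 0.8 s with the lid shut (value of joint guard_lid below 0.035 rad and value of joint pedal below 0.02 rad); the robot touches nothing.
It fails at once if the pedal is pressed while the guard lid is open (value of joint pedal above 0.08 rad and value of joint guard_lid above 0.06 rad).
It fails at once if the lid is slammed (faster than 3 rad/s) (velocity of joint guard_lid below -3 rad/s).
It fails at once if the tape measure is moved by more than 30 mm (distance of tape_measure from where it was at the start of the episode above 0.03 m).
It fails at once if the spray can is moved by more than 30 mm (distance of spray_can from where it was at the start of the episode above 0.03 m).
It also fails if it takes over 54 s, if anything falls off the work surface, if the arm or the gripper's body presses on something with over 40 N, if the wrist force passes 120 N, or if a joint passes its speed limit or range.

### The arm

A 7-joint arm with a two-finger parallel gripper is mounted at the origin on a cart in front of the work surface, level with it; the furniture and walls round the work are solid. World frame = base frame: x ahead of the robot, y to its left, z up, the work surface at z = 0. Lengths are in m, angles in rad, forces in N, time in s.
With the tool pointing down it reaches from about 0.35 to 0.9 m from the base axis. Payload 8.1 kg.
Tool frame: the origin (TCP) lies at the very end of the fingers, on their centre line; the grasp point (between the pads) lies 19 mm behind it; x points along the fingers, y is the direction in which the jaws open and shut, and the axes are right-handed (so a half turn about x gives the same grasp; the last joint's range is limited). The gripper opens to 85 mm and grips with 20 to 120 N. Pads are 22 mm wide; open, the fingers measure 114 mm over their backs; the gripper's body (76 mm by 85 mm) begins 54 mm behind the grasp point. The pads swing forward as they close: fully open they stand 13 mm farther back than shut.
Start: joints at [1.001, 0.434, 0.025, 1.573, -0.012, 1.134, -0.075], TCP at [0.281, -0.558, 0.231] pointing down, gripper open.
Joint ranges: [-2.62, 2.62], [-0.44, 2.09], [-1.27, 1.32], [0.08, 2.57], [-1.32, 4.46], [0.12, 2], [-2.74, 2.74]. Speed limits (rad/s): [2.22, 2.22, 3.01, 3.01, 3.14, 3.14, 3.14].

### API

Orientations are given as [roll, pitch, yaw] about the fixed x, y, z axes, in that order (R = Rz(yaw) Ry(pitch) Rx(roll)).
In Python, from cell import r gives the robot as it stands. The module is installed in compiled form; this text tells all that it offers.
- The arm moves only by the shell command python3 -m handwheel 'ROWS' [FORCE]. ROWS is JSON, a list of rows, each an object of numbers: "x", "y", "z": the shift along the tool's x, y, z as a fraction of full scale; "roll": the turn about the tool's x as a fraction of full scale; "hand": the opening in per cent of the stroke, from 0 (shut) to 100 (fully open). A call has 1 to 20 rows; each row is the pose to reach, as a shift and turn from the pose measured when the call began, along the tool's axes at that moment; what a row does not reach only later rows make up. Full scale, the value 1, is 1000 mm for a shift and 1.5 rad for a turn. A row lasts 1/12 s, in which the tool goes at most 41.7 mm and 7.16 degrees, less where a joint would pass 70% of its speed; a pose out of reach is approached as far as the arm can. A call with a number of a shift or a turn outside -1 to 1 is refused whole. A call with a gripper value outside its range is refused whole. The fingers move at their own pace and stop on an object; FORCE is the grip in N (left out, the last holds). Time passes only in rows, so rows that repeat a pose let the fingers close. It gives the time, the measured TCP pose, the force and the opening at its end, in the units of the state.
- r.sense(): the state, without advancing time (a new reading comes with each control period).
- r.read_camera(name): name is "side" or "top" or "wrist"; returns the picture (420x560x3 uint8, red, green, blue); there is no depth.
- r.camera_info(name): a dict with "camera_matrix" (3x3 intrinsics, pixels), "dist_coeffs" ([k1, k2, p1, p2, k3] as OpenCV has them; the pictures are not rectified), "rvec" (rotation vector, rad) and "tvec" (3), from world to camera coordinates, as OpenCV has them; the wrist camera has in their place "mount" (4x4, takes a point from camera to tool coordinates, whose origin is the TCP and whose axes are the tool frame's). Camera axes: x right, y down, z forward; pixel columns grow to the right and rows downward; lengths in m; the calibration is good to about 2 mm. A picture is of the moment at which its call begins: read the wrist's pose just before it. camera_info takes no time and is no camera call.
- r.close_job(): hands the job in, once; it reports no verdict.
The state is a dict: "clock": time; "qpos": joint angles; "joint_velocities": joint speeds; "tau": joint torques, N m; "eef_pos": TCP position; "eef_rot": TCP orientation; "wrist_force": force on the tool from outside, world axes, zero at the start; "torque": the same for the moment, N m; "grip_width": opening from 0.0 (shut) to 1.0 (fully open).
Only numpy, scipy, OpenCV 4.12 (cv2) and the standard library are available. Lean on these libraries where they do the work, as an engineer would, in place of code of your own. Each camera call takes 0.05 s, during which the arm holds its last target.

## Working session

There is one attempt and no reset: what is moved stays moved. The work goes in short steps, Python scripts to look and compute and a shell command to move; the robot and the scene stay as the last step left them, time stands still between calls to the robot, and variables do not carry over. Pictures are saved under pics/ and viewed, and the job is handed in when it is done.

```bash
mkdir -p pics; ls
python3 - <<'E'
from cell import r
import cv2
print(r.sense())
for n in("side","top","wrist"):
    cv2.imwrite(f"pics/{n}0.png",r.read_camera(n)[:,:,::-1]); print(n,r.camera_info(n))
E
```

```text
pics
{'clock': 0.0, 'qpos': array([ 1.00140082,  0.43523295,  0.02495032,  1.57409249, -0.01160142,
        1.13398563, -0.07507944]), 'joint_velocities': array([-5.14342416e-04, -2.23435659e-04, -7.12832673e-04, -8.21299215e-04,
        1.24425933e-05, -3.90320115e-04,  5.01627363e-04]), 'tau': array([-1.14710656e-03, -6.70477009e+01,  1.02393743e+00, -3.16215205e+01,
        1.54237478e-02,  1.24902738e-02,  1.04219253e-04]), 'eef_pos': array([ 0.28100374, -0.55770722,  0.23052129]), 'eef_rot': array([-1.48658815,  1.56922277,  2.12177076]), 'wrist_force': array([-0.48654752, -0.23840044,  0.00457388]), 'torque': array([-0.0082893 ,  0.01687714, -0.02475914]), 'grip_width': 1.000600393100604}
side {'camera_matrix': array([[468.28948488,   0.        , 279.5104896 ],
       [  0.        , 468.28948488, 208.67972301],
       [  0.        ,   0.        ,   1.        ]]), 'dist_coeffs': array([-0.02329824,  0.        ,  0.        ,  0.        ,  0.        ]), 'rvec': array([ 2.17279769, -0.36259948,  0.19095263]), 'tvec': array([-0.59947199,  0.15941348,  1.220668  ])}
top {'camera_matr
[... 276 characters left out ...]
 -2.15071256,  0.75413318]), 'tvec': array([0.13648579, 0.53196907, 0.85860117])}
wrist {'camera_matrix': array([[330.91179663,   0.        , 279.7588058 ],
       [  0.        , 330.91179663, 203.24709568],
       [  0.        ,   0.        ,   1.        ]]), 'dist_coeffs': array([-0.05980152,  0.        ,  0.        ,  0.        ,  0.        ]), 'mount': array([[ 6.23414810e-04, -2.58687447e-01,  9.65960877e-01,
        -1.42750417e-01],
       [ 9.99999782e-01,  3.70011467e-04, -5.46292676e-04,
        -4.34251472e-04],
       [-2.16097543e-04,  9.65961008e-01,  2.58687621e-01,
        -6.48488656e-02],
       [ 0.00000000e+00,  0.00000000e+00,  0.00000000e+00,
         1.00000000e+00]])}
```

View pics/side0.png

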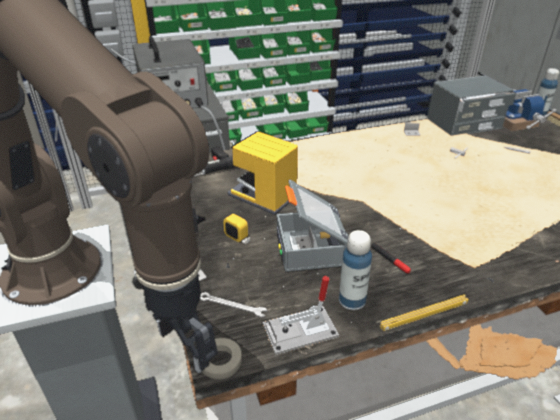

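View pics/top0.png

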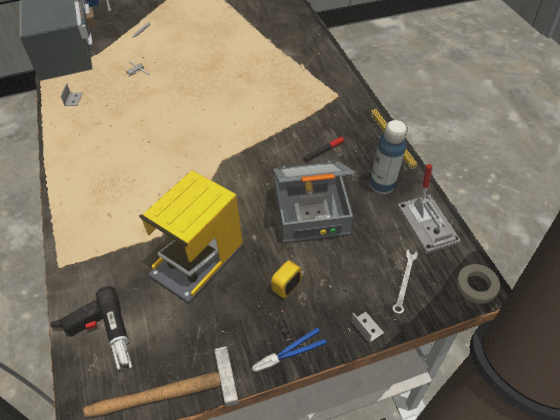

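View pics/wrist0.png

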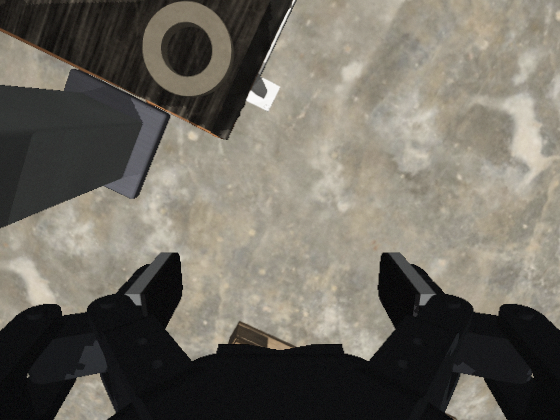

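The side and top views show the box near top (315,205), the foot switch at (195,230), the tape at (286,280) and the can at (388,160). I'll zoom in to pick corners.

```bash
cat > h.py <<'E'
import numpy as np,cv2
from cell import r
from scipy.spatial.transform import Rotation as R
def ray(n,uv):
    i=r.camera_info(n);K=i["camera_matrix"]
    p=cv2.undistortPoints(np.array([[uv]],float),K,i["dist_coeffs"])[0,0]
    Rm=cv2.Rodrigues(i["rvec"])[0];o=-Rm.T@i["tvec"];d=Rm.T@np.array([*p,1.]);return o,d/np.linalg.norm(d)
def onz(n,uv,z):
    o,d=ray(n,uv);return o+d*(z-o[2])/d[2]
def proj(n,P):
    i=r.camera_info(n);return cv2.projectPoints(np.array(P,float).reshape(-1,1,3),i["rvec"],i["tvec"],i["camera_matrix"],i["dist_coeffs"])[0][:,0]
def tri(uvs):
    A=np.zeros((3,3));b=np.zeros(3)
    for n,uv in uvs.items():
        o,d=ray(n,uv);M=np.eye(3)-np.outer(d,d);A+=M;b+=M@o
    return np.linalg.solve(A,b)
E
python3 - <<'E'
import cv2
t=cv2.imread("pics/top0.png");s=cv2.imread("pics/side0.png")
cv2.imwrite("pics/tz1.png",cv2.resize(t[150:310,130:370],None,fx=3.3,fy=3.3,interpolation=cv2.INTER_CUBIC))
cv2.imwrite("pics/sz1.png",cv2.resize(s[125:315,210:420],None,fx=3,fy=3,interpolation=cv2.INTER_CUBIC))
E
```

```text
(no output)
```

View pics/tz1.png

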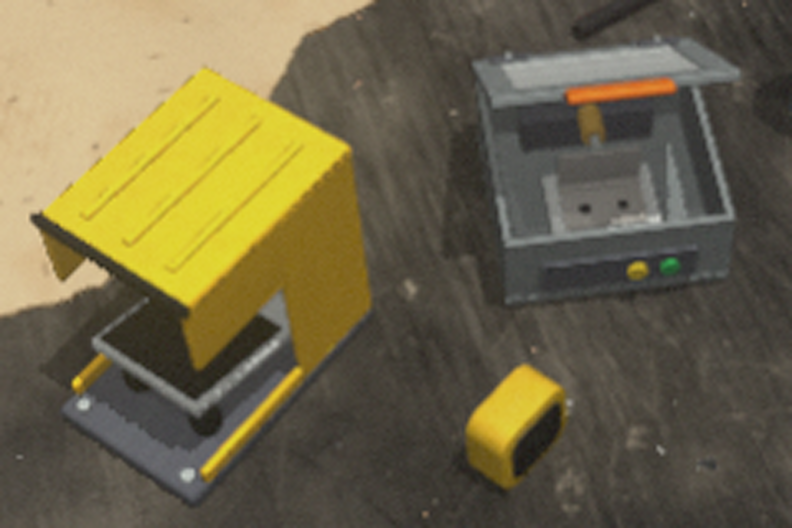

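View pics/sz1.png

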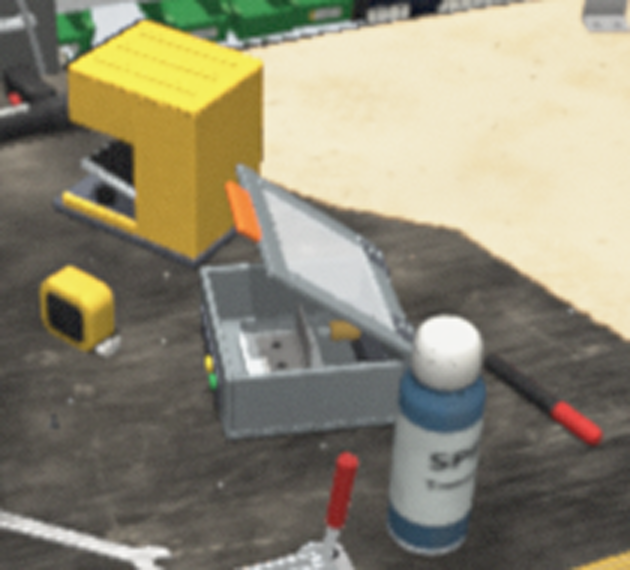

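Run:
```python
from h import *
np.set_printoptions(precision=4,suppress=True)
T=lambda u,v:(130+u/3.3-.35,150+v/3.3-.35)
S=lambda u,v:(210+u/3-.33,125+v/3-.33)
def show(l,P): print(l,P)
for l,uv,z in [("boxFL top",T(505,246),.074),("boxFR top",T(733,218),.074),("boxFL bot",T(506,303),0),("boxFR bot",T(728,277),0),("roof fr",T(190,308),.187),("roof fl",T(35,217),.187),("roof rl",T(205,67),.187),("roof rr",T(352,150),.187),("base f1",T(195,502),.007),("base f2",T(65,407),.010)]:
    show(l,onz("top",uv,z))
for l,uv,z in [("s box near-front top",S(230,374),.074),("s box far-front top",S(204,268),.074),("s box near-front bot",S(230,437),0),("s roof a",S(69,68),.187),("s roof b",S(147,19),.187),("s roof c",S(195,114),.187),("s roof d",S(263,65),.187),("tape bot",S(97,350),0),("can bot",S(430,540),0)]: show(l,onz("side",uv,z))
print("tab",tri({"top":T(622,91),"side":S(243,210)}))
print("lid hi corner L(far)",tri({"top":T(482,100),"side":S(240,167)}))
print("lid hi corner R",tri({"top":T(738,75),"side":S(263,270)}))
print("can cap",tri({"top":(397,129),"side":S(449,335)}))
print("tape top far..",onz("top",T(525,370),.062),onz("top",T(563,395),.062),onz("top",T(470,435),.062))
o,d=ray("top",(280,210));print(o); print(ray("side",(280,210))[0])
```

```text
boxFL top [ 0.6049 -0.0503  0.074 ]
boxFR top [ 0.576  -0.2049  0.074 ]
boxFL bot [ 0.6108 -0.0516  0.    ]
boxFR bot [ 0.5795 -0.2092  0.    ]
roof fr [0.5394 0.1619 0.187 ]
roof fl [0.6373 0.237  0.187 ]
roof rl [0.7252 0.1123 0.187 ]
roof rr [0.6246 0.0411 0.187 ]
base f1 [0.5219 0.1919 0.007 ]
base f2 [0.6206 0.26   0.01  ]
s box near-front top [ 0.5821 -0.2027  0.074 ]
s box far-front top [ 0.6098 -0.0543  0.074 ]
s box near-front bot [ 0.5837 -0.201   0.    ]
s roof a [0.5416 0.1553 0.187 ]
s roof b [0.645  0.2327 0.187 ]
s roof c [0.63   0.0313 0.187 ]
s roof d [0.7238 0.1003 0.187 ]
tape bot [ 0.5054 -0.0498  0.    ]
can bot [ 0.6953 -0.3656  0.    ]
tab [ 0.6158 -0.1344  0.1879]
lid hi corner L(far) [ 0.6455 -0.0509  0.1761]
lid hi corner R [ 0.6056 -0.2115  0.1836]
can cap [ 0.6915 -0.3529  0.1985]
tape top far.. [ 0.5135 -0.033   0.062 ] [ 0.4874 -0.0497  0.062 ] [0.4787 0.0156 0.062 ]
[-0.0789  0.1618  1.0032]
[ 0.2706 -1.0417  0.8464]
```

```bash
cat >> h.py <<'E'
np.set_printoptions(precision=4,suppress=True)
def Rt(s=None):
    s=s or r.sense(); return R.from_euler("xyz",s["eef_rot"]).as_matrix()
def to(P):
    s=r.sense(); return Rt(s).T@(np.array(P)-s["eef_pos"])
def st():
    s=r.sense();M=Rt(s);print("t",round(s["clock"],2),"p",s["eef_pos"],"F",s["wrist_force"],"g",s["grip_width"]);print("q",s["qpos"]);print("tool x",M[:,0],"y",M[:,1],"z",M[:,2])
E
python3 - <<'E'
from h import *
st(); print(to([.637,-.137,.24]))
E
```

```text
t 0.15 p [ 0.2811 -0.5578  0.2307] F [-0.6037 -0.5961 -0.1039] g 0.9998457615565192
q [ 1.0014  0.4351  0.025   1.5738 -0.0116  1.134  -0.0751]
tool x [-0.0006  0.001  -1.    ] y [ 0.45   -0.893  -0.0012] z [-0.893  -0.45    0.0001]
[-0.0091 -0.2157 -0.5072]
```

```bash
python3 -m handwheel '[{"x":-0.01,"y":-0.03,"z":-0.07,"hand":0},{"x":-0.02,"y":-0.06,"z":-0.14,"hand":0},{"x":-0.02,"y":-0.09,"z":-0.21,"hand":0},{"x":-0.02,"y":-0.12,"z":-0.28,"hand":0},{"x":-0.02,"y":-0.15,"z":-0.35,"hand":0},{"x":-0.02,"y":-0.18,"z":-0.42,"hand":0},{"x":-0.02,"y":-0.216,"z":-0.507,"hand":0},{"x":-0.02,"y":-0.216,"z":-0.507,"hand":0},{"x":-0.02,"y":-0.216,"z":-0.507,"hand":0},{"x":-0.02,"y":-0.216,"z":-0.507,"hand":0},{"x":-0.02,"y":-0.216,"z":-0.507,"hand":0},{"x":-0.02,"y":-0.216,"z":-0.507,"hand":0},{"x":-0.02,"y":-0.216,"z":-0.507,"hand":0},{"x":-0.02,"y":-0.216,"z":-0.507,"hand":0},{"x":-0.02,"y":-0.216,"z":-0.507,"hand":0},{"x":-0.02,"y":-0.216,"z":-0.507,"hand":0},{"x":-0.02,"y":-0.216,"z":-0.507,"hand":0},{"x":-0.02,"y":-0.216,"z":-0.507,"hand":0}]'
python3 - <<'E'
from h import *
st(); print("start",to([.637,-.137,.177])*1000,"end",to([.603,-.13,.083])*1000)
for n in("side","wrist"): cv2.imwrite(f"pics/{n}1.png",r.read_camera(n)[:,:,::-1])
E
```

```text
t 0.15 p [ 0.2811 -0.5578  0.2307] F [-0.6037 -0.5961 -0.1039] g 0.9998457615565192
q [ 1.0014  0.4351  0.025   1.5738 -0.0116  1.134  -0.0751]
tool x [-0.0006  0.001  -1.    ] y [ 0.45   -0.893  -0.0012] z [-0.893  -0.45    0.0001]
start [  53.9249 -215.5853 -507.2162] end [ 147.9525 -237.0271 -480.012 ]schema error: expected keys x, y, z, roll, hand
```

View pics/side1.png

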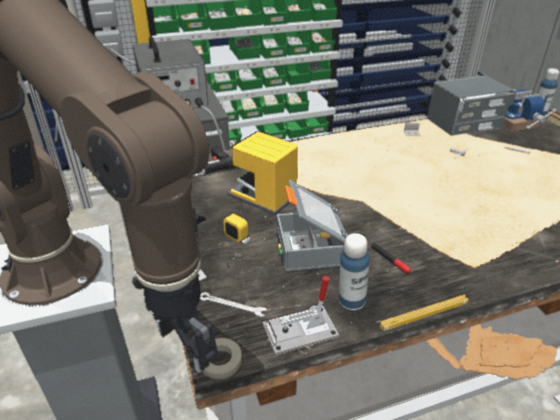

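View pics/wrist1.png

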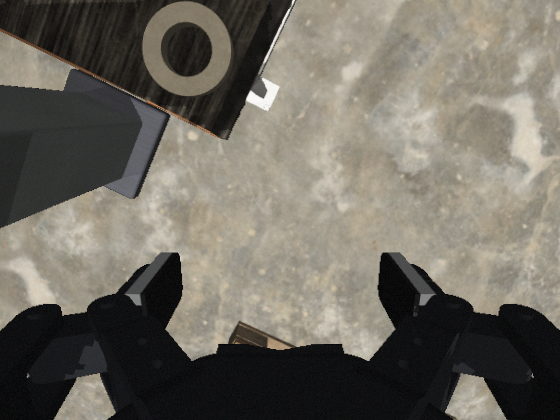

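The call was refused because every row needs all five keys, so the pictures are unchanged. I'll send it again with "roll" included.

```bash
python3 -m handwheel '[{"x":-0.01,"y":-0.03,"z":-0.07,"roll":0,"hand":0},{"x":-0.02,"y":-0.06,"z":-0.14,"roll":0,"hand":0},{"x":-0.02,"y":-0.09,"z":-0.21,"roll":0,"hand":0},{"x":-0.02,"y":-0.12,"z":-0.28,"roll":0,"hand":0},{"x":-0.02,"y":-0.15,"z":-0.35,"roll":0,"hand":0},{"x":-0.02,"y":-0.18,"z":-0.42,"roll":0,"hand":0},{"x":-0.02,"y":-0.216,"z":-0.507,"roll":0,"hand":0},{"x":-0.02,"y":-0.216,"z":-0.507,"roll":0,"hand":0},{"x":-0.02,"y":-0.216,"z":-0.507,"roll":0,"hand":0},{"x":-0.02,"y":-0.216,"z":-0.507,"roll":0,"hand":0},{"x":-0.02,"y":-0.216,"z":-0.507,"roll":0,"hand":0},{"x":-0.02,"y":-0.216,"z":-0.507,"roll":0,"hand":0},{"x":-0.02,"y":-0.216,"z":-0.507,"roll":0,"hand":0},{"x":-0.02,"y":-0.216,"z":-0.507,"roll":0,"hand":0},{"x":-0.02,"y":-0.216,"z":-0.507,"roll":0,"hand":0},{"x":-0.02,"y":-0.216,"z":-0.507,"roll":0,"hand":0},{"x":-0.02,"y":-0.216,"z":-0.507,"roll":0,"hand":0},{"x":-0.02,"y":-0.216,"z":-0.507,"roll":0,"hand":0}]'
python3 - <<'E'
from h import *
st(); print("start",to([.637,-.137,.177])*1000,"end",to([.603,-.13,.083])*1000)
for n in("side","wrist"): cv2.imwrite(f"pics/{n}2.png",r.read_camera(n)[:,:,::-1])
E
```

```text
clock: 1.75
eef_pos: [0.6359, -0.1388, 0.2511]
eef_rot: [-0.117, 1.57, -2.794]
wrist_force: [0.0, 0.3, -0.1]
grip_width: 0.002
t 1.75 p [ 0.6359 -0.1388  0.2511] F [ 0.0082  0.274  -0.086 ] g 0.001904197326794669
q [ 0.2178  0.4708 -0.1302  1.4652  0.0634  1.2104 -1.0273]
tool x [-0.0008 -0.0003 -1.    ] y [ 0.4478 -0.8942 -0.0001] z [-0.8941 -0.4478  0.0008]
start [74.1142 -1.163  -1.8496] end [168.1387 -22.637   25.3398]
```

View pics/side2.png

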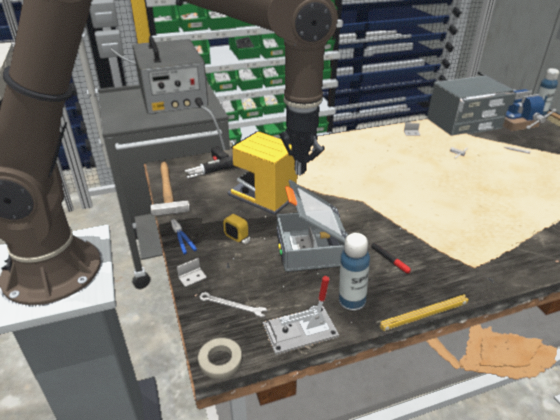

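View pics/wrist2.png

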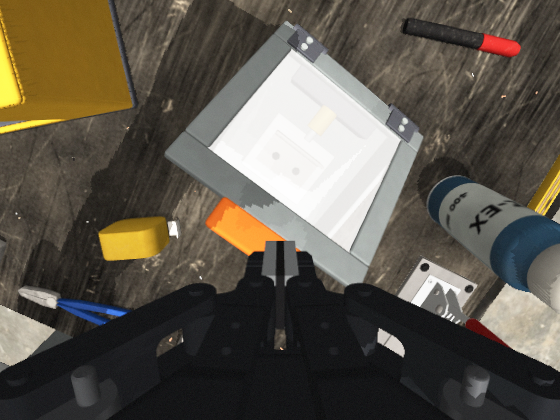

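```bash
cat >> h.py <<'E'
def wproj(P,s=None):
    s=s or r.sense(); i=r.camera_info("wrist");T=np.eye(4);T[:3,:3]=Rt(s);T[:3,3]=s["eef_pos"]
    C=np.linalg.inv(T@i["mount"]);rv=cv2.Rodrigues(C[:3,:3])[0]
    return cv2.projectPoints(np.array(P,float).reshape(-1,1,3),rv,C[:3,3],i["camera_matrix"],i["dist_coeffs"])[0][:,0]
def lid(a,H=np.array([.755,-.159,.079]),yaw=-.188):
    x=np.array([np.cos(yaw),np.sin(yaw),0]);y=np.array([-x[1],x[0],0]);z=np.array([0,0,1.])
    d=-x*np.cos(a)+z*np.sin(a);n=x*np.sin(a)+z*np.cos(a)
    return np.array([H+.155*d+.004*n,H+.166*d+.004*n+.082*y,H+.166*d+.004*n-.082*y,H+.004*n+.082*y,H+.004*n-.082*y])
E
python3 - <<'E'
from h import *
for a in(.62,.66,.7): print(a,wproj(lid(a)).round(0).tolist(),lid(a)[0])
E
```

```text
0.62 [[275.0, 213.0], [167.0, 153.0], [357.0, 290.0], [290.0, 16.0], [428.0, 133.0]] [ 0.6334 -0.1359  0.1723]
0.66 [[279.0, 210.0], [168.0, 148.0], [363.0, 289.0], [290.0, 15.0], [428.0, 133.0]] [ 0.6371 -0.1366  0.1772]
0.7 [[282.0, 208.0], [169.0, 143.0], [369.0, 289.0], [290.0, 15.0], [428.0, 133.0]] [ 0.6411 -0.1373  0.1819]
```

```bash
python3 -m handwheel '[{"x":0.03,"y":0,"z":0,"roll":0,"hand":0},{"x":0.06,"y":0,"z":0,"roll":0,"hand":0},{"x":0.068,"y":0,"z":0,"roll":0,"hand":0},{"x":0.074,"y":-0.001,"z":0,"roll":0,"hand":0},{"x":0.08,"y":-0.003,"z":0.003,"roll":0,"hand":0},{"x":0.086,"y":-0.006,"z":0.006,"roll":0,"hand":0},{"x":0.092,"y":-0.009,"z":0.009,"roll":0,"hand":0},{"x":0.098,"y":-0.011,"z":0.012,"roll":0,"hand":0},{"x":0.104,"y":-0.013,"z":0.014,"roll":0,"hand":0},{"x":0.11,"y":-0.015,"z":0.016,"roll":0,"hand":0},{"x":0.116,"y":-0.016,"z":0.018,"roll":0,"hand":0},{"x":0.122,"y":-0.018,"z":0.02,"roll":0,"hand":0}]'
python3 - <<'E'
from h import *
st(); print(to([.603,-.13,.083])*1000)
E
```

```text
clock: 2.85
eef_pos: [0.6099, -0.1313, 0.1288]
eef_rot: [-0.881, 1.571, 2.725]
wrist_force: [1.1, -0.3, 1.4]
grip_width: -0.001
t 2.85 p [ 0.6099 -0.1313  0.1288] F [ 1.1038 -0.3479  1.3653] g -0.0006258206185224723
q [ 0.218   0.5349 -0.1344  1.6835  0.0853  0.9291 -1.0551]
tool x [-0.0002  0.0001 -1.    ] y [ 0.448  -0.894  -0.0002] z [-0.894  -0.448   0.0002]
[45.7607 -4.2588  5.6171]
```

```bash
python3 -m handwheel '[{"x":0.006,"y":-0.001,"z":0.002,"roll":0,"hand":0},{"x":0.012,"y":-0.002,"z":0.003,"roll":0,"hand":0},{"x":0.018,"y":-0.003,"z":0.004,"roll":0,"hand":0},{"x":0.024,"y":-0.004,"z":0.005,"roll":0,"hand":0},{"x":0.03,"y":-0.004,"z":0.006,"roll":0,"hand":0},{"x":0.036,"y":-0.004,"z":0.006,"roll":0,"hand":0},{"x":0.041,"y":-0.004,"z":0.006,"roll":0,"hand":0},{"x":0.044,"y":-0.004,"z":0.006,"roll":0,"hand":0},{"x":0.046,"y":-0.004,"z":0.006,"roll":0,"hand":0},{"x":0.046,"y":-0.004,"z":0.006,"roll":0,"hand":0}]'
python3 - <<'E'
from h import *
st(); print(to([.603,-.13,.083])*1000)
for n in("side","wrist"): cv2.imwrite(f"pics/{n}3.png",r.read_camera(n)[:,:,::-1])
E
```

```text
clock: 3.68
eef_pos: [0.6022, -0.1303, 0.0831]
eef_rot: [-0.624, 1.569, 2.982]
wrist_force: [-4.7, 1.2, 7.8]
grip_width: -0.003
t 3.68 p [ 0.6022 -0.1303  0.0831] F [-4.7078  1.2255  7.8203] g -0.0025834134565668214
q [ 0.2161  0.5776 -0.1311  1.7417  0.0968  0.8299 -1.0658]
tool x [-0.0014  0.0002 -1.    ] y [ 0.448  -0.894  -0.0008] z [-0.894  -0.448   0.0012]
[ 0.1327  0.1329 -0.8308]
```

View pics/side3.png

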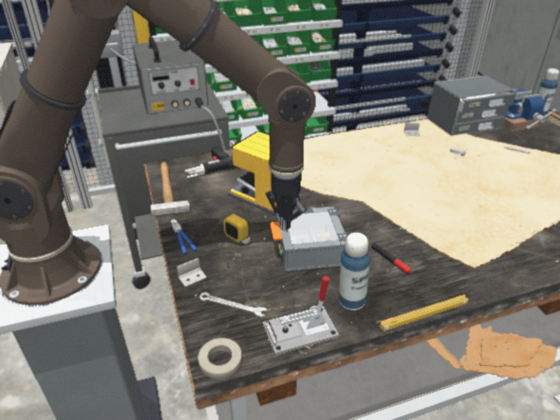

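View pics/wrist3.png

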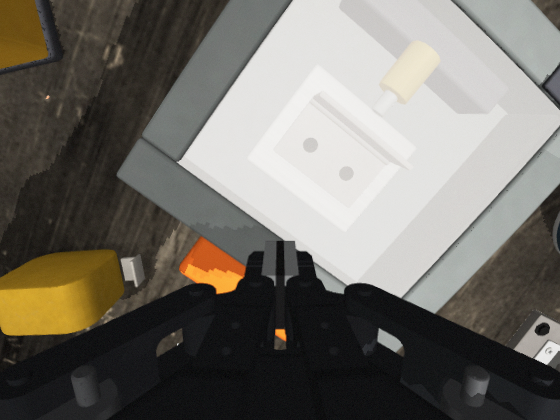

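The lid looks shut in both views, with the tip on the front bar at wrist (280,250). I'll press slightly further to confirm it is seated.

```bash
python3 -m handwheel '[{"x":0.002,"y":0,"z":0,"roll":0,"hand":0},{"x":0.004,"y":0,"z":0,"roll":0,"hand":0},{"x":0.004,"y":0,"z":0,"roll":0,"hand":0},{"x":0.004,"y":0,"z":0,"roll":0,"hand":0}]'
```

```text
clock: 4.12
eef_pos: [0.6023, -0.1303, 0.0828]
eef_rot: [1.075, 1.57, -1.602]
wrist_force: [-13.9, 2.6, 37.8]
grip_width: -0.001
```

The force rose to 38 N with only 0.3 mm of travel, so the lid is on its seat. I'll lift off and check.

```bash
python3 -m handwheel '[{"x":-0.03,"y":0,"z":0,"roll":0,"hand":0},{"x":-0.07,"y":0,"z":0,"roll":0,"hand":0},{"x":-0.11,"y":0,"z":0,"roll":0,"hand":0},{"x":-0.15,"y":0,"z":0,"roll":0,"hand":0},{"x":-0.19,"y":0,"z":0,"roll":0,"hand":0},{"x":-0.23,"y":0,"z":0,"roll":0,"hand":0},{"x":-0.27,"y":0,"z":0,"roll":0,"hand":0},{"x":-0.27,"y":0,"z":0,"roll":0,"hand":0},{"x":-0.27,"y":0,"z":0,"roll":0,"hand":0}]'
python3 - <<'E'
from h import *
st(); print(to([.37,-.53,.45])*1000)
for n in("side",): cv2.imwrite(f"pics/{n}4.png",r.read_camera(n)[:,:,::-1])
E
```

```text
clock: 4.87
eef_pos: [0.6035, -0.1304, 0.3557]
eef_rot: [2.466, 1.565, -0.212]
wrist_force: [-1.5, -0.6, -1.3]
grip_width: 0.001
t 4.87 p [ 0.6035 -0.1304  0.3557] F [-1.5351 -0.5686 -1.2852] g 0.0007377243209404423
q [ 0.2171  0.3579 -0.1333  1.3852  0.048   1.3958 -1.0226]
tool x [ 0.0057 -0.0012 -1.    ] y [ 0.4476 -0.8942  0.0036] z [-0.8942 -0.4477 -0.0045]
[-95.0943 253.1554 387.2737]
```

View pics/side4.png

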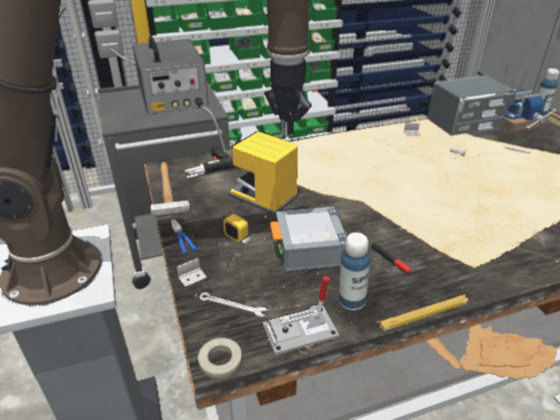

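The lid stays shut: its window lies level at side (312,225). The rows offer no pitch or yaw, so I'll try to get the tilt by going past the reach with the tool down. At azimuth −55° a tilt would point the tips the right way.

```bash
python3 -m handwheel '[{"x":-0.03,"y":0.02,"z":0.03,"roll":0,"hand":0},{"x":-0.05,"y":0.04,"z":0.06,"roll":0,"hand":0},{"x":-0.07,"y":0.06,"z":0.09,"roll":0,"hand":0},{"x":-0.1,"y":0.25,"z":0.39,"roll":0,"hand":0},{"x":-0.1,"y":0.25,"z":0.39,"roll":0,"hand":0},{"x":-0.1,"y":0.25,"z":0.39,"roll":0,"hand":0},{"x":-0.1,"y":0.25,"z":0.39,"roll":0,"hand":0},{"x":-0.1,"y":0.25,"z":0.39,"roll":0,"hand":0},{"x":-0.1,"y":0.25,"z":0.39,"roll":0,"hand":0},{"x":-0.1,"y":0.25,"z":0.39,"roll":0,"hand":0},{"x":-0.1,"y":0.25,"z":0.39,"roll":0,"hand":0},{"x":-0.1,"y":0.25,"z":0.39,"roll":0,"hand":0},{"x":-0.1,"y":0.25,"z":0.39,"roll":0,"hand":0},{"x":-0.1,"y":0.25,"z":0.39,"roll":0,"hand":0}]'
python3 -c "
from h import *
st()"
```

```text
clock: 6.08
eef_pos: [0.3638, -0.5298, 0.451]
eef_rot: [-1.472, 1.569, 2.13]
wrist_force: [0.3, 0.9, -0.2]
grip_width: 0.001
t 6.08 p [ 0.3638 -0.5298  0.451 ] F [ 0.3198  0.9099 -0.2306] g 0.0010442022448856965
q [ 0.8433  0.3932  0.0716  1.11   -0.0277  1.641  -0.203 ]
tool x [-0.0009  0.0015 -1.    ] y [ 0.4441 -0.896  -0.0018] z [-0.896  -0.4441  0.0002]
```

```bash
python3 -m handwheel '[{"x":-0.04,"y":0,"z":0,"roll":0,"hand":0},{"x":-0.08,"y":0,"z":0,"roll":0,"hand":0},{"x":-0.12,"y":0,"z":0,"roll":0,"hand":0},{"x":-0.16,"y":0,"z":0,"roll":0,"hand":0},{"x":-0.2,"y":0,"z":0,"roll":0,"hand":0},{"x":-0.24,"y":0,"z":0,"roll":0,"hand":0},{"x":-0.28,"y":0,"z":0,"roll":0,"hand":0},{"x":-0.32,"y":0,"z":0,"roll":0,"hand":0},{"x":-0.36,"y":0,"z":0,"roll":0,"hand":0},{"x":-0.4,"y":0,"z":0,"roll":0,"hand":0},{"x":-0.44,"y":0,"z":0,"roll":0,"hand":0},{"x":-0.48,"y":0,"z":0,"roll":0,"hand":0}]'
python3 -c "
from h import *
st()"
```

```text
clock: 7.08
eef_pos: [0.3202, -0.4527, 0.7385]
eef_rot: [1.919, 1.298, -0.778]
wrist_force: [0.2, 1.2, -0.7]
grip_width: 0.004
t 7.08 p [ 0.3202 -0.4527  0.7385] F [ 0.1594  1.1989 -0.6586] g 0.0044860334315476634
q [ 0.5204  0.2356  0.634   0.6753 -0.2533  2.0015 -0.1412]
tool x [ 0.1916 -0.1889 -0.9631] y [ 0.4052 -0.8785  0.2529] z [-0.8939 -0.4388 -0.0918]
```

Going past reach does tilt the tool: 15.6° so far, toward azimuth −45°. I'll carry on in short steps.

```bash
python3 -m handwheel '[{"x":-0.04,"y":0.01,"z":0,"roll":0,"hand":0},{"x":-0.08,"y":0.02,"z":0,"roll":0,"hand":0},{"x":-0.12,"y":0.03,"z":0,"roll":0,"hand":0},{"x":-0.16,"y":0.04,"z":0,"roll":0,"hand":0},{"x":-0.2,"y":0.05,"z":0,"roll":0,"hand":0},{"x":-0.24,"y":0.06,"z":0,"roll":0,"hand":0}]'
python3 -c "
from h import *
st()"
```

```text
clock: 7.58
eef_pos: [0.2982, -0.437, 0.7653]
eef_rot: [1.897, 1.252, -0.801]
wrist_force: [0.9, 0.5, -0.8]
grip_width: 0.003
t 7.58 p [ 0.2982 -0.437   0.7653] F [ 0.8734  0.4664 -0.7732] g 0.0026545647326348164
q [ 0.6571  0.1738  0.3716  0.6604 -0.1422  2.0019 -0.1937]
tool x [ 0.2182 -0.2249 -0.9496] y [ 0.3959 -0.869   0.2968] z [-0.892  -0.4408 -0.1005]
```

```bash
python3 -m handwheel '[{"x":-0.5,"y":0.2,"z":0,"roll":0,"hand":0},{"x":-0.5,"y":0.2,"z":0,"roll":0,"hand":0},{"x":-0.5,"y":0.2,"z":0,"roll":0,"hand":0},{"x":-0.5,"y":0.2,"z":0,"roll":0,"hand":0},{"x":-0.5,"y":0.2,"z":0,"roll":0,"hand":0},{"x":-0.5,"y":0.2,"z":0,"roll":0,"hand":0},{"x":-0.5,"y":0.2,"z":0,"roll":0,"hand":0},{"x":-0.5,"y":0.2,"z":0,"roll":0,"hand":0}]'
python3 -c "
from h import *
st()"
```

```text
clock: 8.25
eef_pos: [0.2736, -0.4338, 0.7885]
eef_rot: [1.877, 1.204, -0.822]
wrist_force: [-0.3, 0.0, -0.3]
grip_width: 0.001
t 8.25 p [ 0.2736 -0.4338  0.7885] F [-0.3103  0.0198 -0.3186] g 0.0012347484837025235
q [ 0.6827  0.1388  0.3717  0.6465 -0.1415  2.002  -0.1695]
tool x [ 0.244  -0.2627 -0.9335] y [ 0.3848 -0.8574  0.3419] z [-0.8902 -0.4426 -0.1081]
```

```bash
python3 -m handwheel '[{"x":-0.5,"y":0.2,"z":0,"roll":0,"hand":0},{"x":-0.5,"y":0.2,"z":0,"roll":0,"hand":0},{"x":-0.5,"y":0.2,"z":0,"roll":0,"hand":0}]'
python3 -c "
from h import *
st()"
python3 -m handwheel '[{"x":-0.1,"y":0.5,"z":0,"roll":0,"hand":0},{"x":-0.1,"y":0.5,"z":0,"roll":0,"hand":0},{"x":-0.1,"y":0.5,"z":0,"roll":0,"hand":0}]'
python3 -c "
from h import *
st()"
```

```text
clock: 8.5
eef_pos: [0.2609, -0.4304, 0.8109]
eef_rot: [1.86, 1.155, -0.841]
wrist_force: [0.3, 0.3, -0.2]
grip_width: 0.003
t 8.5 p [ 0.2609 -0.4304  0.8109] F [ 0.3105  0.2989 -0.2497] g 0.0029049582339377347
q [ 0.687   0.1182  0.3829  0.6179 -0.1448  2.0021 -0.1598]
tool x [ 0.2692 -0.3007 -0.915 ] y [ 0.3721 -0.8438  0.3867] z [-0.8883 -0.4446 -0.1152]
clock: 8.75
eef_pos: [0.294, -0.5084, 0.8088]
eef_rot: [1.849, 1.118, -0.852]
wrist_force: [0.8, -0.1, -0.3]
grip_width: 0.002
t 8.75 p [ 0.294  -0.5084  0.8088] F [ 0.8017 -0.1229 -0.2738] g 0.0024911231511244927
q [ 0.8823  0.2811  0.2798  0.4198 -0.2191  2.0017 -0.1333]
tool x [ 0.2877 -0.329  -0.8994] y [ 0.3624 -0.8319  0.4203] z [-0.8865 -0.4469 -0.1201]
```

```bash
for i in 1; do python3 -m handwheel '[{"x":-0.5,"y":0.3,"z":0.2,"roll":0,"hand":0},{"x":-0.5,"y":0.3,"z":0.2,"roll":0,"hand":0}]'; done
python3 -c "
from h import *
st()"
python3 -m handwheel '[{"x":-0.5,"y":0.3,"z":0.2,"roll":0,"hand":0},{"x":-0.5,"y":0.3,"z":0.2,"roll":0,"hand":0},{"x":-0.5,"y":0.3,"z":0.2,"roll":0,"hand":0}]'
python3 -c "
from h import *
st()"
```

```text
clock: 8.92
eef_pos: [0.2629, -0.5189, 0.8233]
eef_rot: [1.837, 1.085, -0.866]
wrist_force: [-1.0, -0.2, 1.3]
grip_width: -0.001
t 8.92 p [ 0.2629 -0.5189  0.8233] F [-0.959  -0.1515  1.3057] g -0.0010597861708678891
q [ 0.9766  0.2729  0.2362  0.3962 -0.234   2.0017 -0.0922]
tool x [ 0.3027 -0.3556 -0.8843] y [ 0.3525 -0.8202  0.4505] z [-0.8855 -0.4481 -0.1229]
clock: 9.17
eef_pos: [0.2149, -0.5243, 0.8428]
eef_rot: [1.819, 1.043, -0.887]
wrist_force: [-0.4, 0.4, -0.3]
grip_width: -0.003
t 9.17 p [ 0.2149 -0.5243  0.8428] F [-0.3837  0.3574 -0.259 ] g -0.0025275023683175315
q [ 1.1206  0.2506  0.1534  0.38   -0.2454  2.0021 -0.0366]
tool x [ 0.3185 -0.3906 -0.8637] y [ 0.3387 -0.8041  0.4886] z [-0.8853 -0.4481 -0.1238]
```

```bash
python3 -m handwheel '[{"x":-0.5,"y":0.3,"z":0.1,"roll":0,"hand":0},{"x":-0.5,"y":0.3,"z":0.1,"roll":0,"hand":0},{"x":-0.5,"y":0.3,"z":0.1,"roll":0,"hand":0}]'
python3 -m handwheel '[{"x":-0.5,"y":0.3,"z":0.1,"roll":0,"hand":0},{"x":-0.5,"y":0.3,"z":0.1,"roll":0,"hand":0},{"x":-0.5,"y":0.3,"z":0.1,"roll":0,"hand":0}]'
python3 -c "
from h import *
st()"
python3 -m handwheel '[{"x":-0.5,"y":0.4,"z":0.1,"roll":0,"hand":0},{"x":-0.5,"y":0.4,"z":0.1,"roll":0,"hand":0},{"x":-0.5,"y":0.4,"z":0.1,"roll":0,"hand":0}]'
python3 -c "
from h import *
st()"
```

```text
clock: 9.42
eef_pos: [0.186, -0.5196, 0.8634]
eef_rot: [1.801, 0.999, -0.908]
wrist_force: [0.2, 0.8, -0.3]
grip_width: -0.003
clock: 9.67
eef_pos: [0.1576, -0.5119, 0.8835]
eef_rot: [1.785, 0.955, -0.928]
wrist_force: [-1.1, -0.1, -0.0]
grip_width: -0.0
t 9.67 p [ 0.1576 -0.5119  0.8835] F [-1.0892 -0.1171 -0.0376] g -0.00047505513896885514
q [ 1.3049  0.2092  0.0476  0.3416 -0.2733  2.0021  0.0163]
tool x [ 0.3461 -0.4624 -0.8163] y [ 0.3081 -0.7658  0.5645] z [-0.8861 -0.4469 -0.1226]
clock: 9.92
eef_pos: [0.1374, -0.5128, 0.9011]
eef_rot: [1.769, 0.911, -0.948]
wrist_force: [0.5, -0.4, 0.2]
grip_width: 0.005
t 9.92 p [ 0.1374 -0.5128  0.9011] F [ 0.5337 -0.3684  0.1909] g 0.005385327559218586
q [ 1.3785  0.2109  0.0265  0.3013 -0.3071  2.0021  0.037 ]
tool x [ 0.3576 -0.4977 -0.7902] y [ 0.2922 -0.7441  0.6008] z [-0.887  -0.4457 -0.1207]
```

```bash
python3 -m handwheel '[{"x":-0.5,"y":0.4,"z":0.1,"roll":0,"hand":0},{"x":-0.5,"y":0.4,"z":0.1,"roll":0,"hand":0},{"x":-0.5,"y":0.4,"z":0.1,"roll":0,"hand":0}]'
python3 -c "
from h import *
st();print(to([.35,-.45,.6]))
x=np.array([np.cos(-.96),np.sin(-.96),0]);C=np.array([.6245,.147,0])
print('press',C-.041*x+[0,0,.067])
M=Rt();print('tilt',np.arccos(-M[2,0]),np.arctan2(M[1,0],M[0,0]))
"
```

```text
clock: 10.17
eef_pos: [0.1167, -0.5094, 0.9187]
eef_rot: [1.755, 0.868, -0.966]
wrist_force: [-0.3, -0.5, -1.3]
grip_width: -0.003
t 10.17 p [ 0.1167 -0.5094  0.9187] F [-0.268  -0.5383 -1.2768] g -0.0026458979740757367
q [ 1.4563  0.208   0.0014  0.2672 -0.3427  2.0021  0.0558]
tool x [ 0.3673 -0.5315 -0.7633] y [ 0.2761 -0.7214  0.6351] z [-0.8882 -0.4441 -0.1182]
[ 0.2974 -0.1809 -0.1959]
press [0.601  0.1806 0.067 ]
tilt 0.7024146297874947 -0.9660136450022074
```

Tilt is now 40.2° with heading −0.966 rad, which matches the switch heading of about −0.96. Next I'll bring it down into normal reach.

```bash
python3 -m handwheel '[{"x":0.03,"y":-0.018,"z":-0.02,"roll":0,"hand":0},{"x":0.06,"y":-0.036,"z":-0.04,"roll":0,"hand":0},{"x":0.09,"y":-0.054,"z":-0.06,"roll":0,"hand":0},{"x":0.12,"y":-0.072,"z":-0.08,"roll":0,"hand":0},{"x":0.15,"y":-0.09,"z":-0.1,"roll":0,"hand":0},{"x":0.18,"y":-0.11,"z":-0.12,"roll":0,"hand":0},{"x":0.21,"y":-0.13,"z":-0.14,"roll":0,"hand":0},{"x":0.24,"y":-0.145,"z":-0.16,"roll":0,"hand":0},{"x":0.27,"y":-0.165,"z":-0.18,"roll":0,"hand":0},{"x":0.297,"y":-0.181,"z":-0.196,"roll":0,"hand":0},{"x":0.297,"y":-0.181,"z":-0.196,"roll":0,"hand":0},{"x":0.297,"y":-0.181,"z":-0.196,"roll":0,"hand":0},{"x":0.297,"y":-0.181,"z":-0.196,"roll":0,"hand":0}]'
python3 -c "
from h import *
st();print(to([.52,-.1,.45]),to([.48,.3,.35]))
M=Rt();print('tilt',np.arccos(-M[2,0]),np.arctan2(M[1,0],M[0,0]))
"
```

```text
clock: 11.25
eef_pos: [0.3498, -0.4491, 0.5991]
eef_rot: [1.754, 0.871, -0.966]
wrist_force: [-0.0, -0.0, 1.4]
grip_width: 0.001
t 11.25 p [ 0.3498 -0.4491  0.5991] F [-0.0387 -0.0487  1.4354] g 0.0009470783785479522
q [ 1.2161 -0.1489 -0.3979  1.5807  0.0571  1.0066 -0.3605]
tool x [ 0.3664 -0.53   -0.7647] y [ 0.2781 -0.7219  0.6336] z [-0.8879 -0.4448 -0.1171]
[-0.0087 -0.2992 -0.289 ] [-0.1589 -0.6624 -0.4197]
tilt 0.700187932689513 -0.9659162258261037
```

```bash
python3 -m handwheel '[{"x":-0.001,"y":-0.03,"z":-0.029,"roll":0,"hand":0},{"x":-0.002,"y":-0.06,"z":-0.058,"roll":0,"hand":0},{"x":-0.003,"y":-0.09,"z":-0.087,"roll":0,"hand":0},{"x":-0.004,"y":-0.12,"z":-0.116,"roll":0,"hand":0},{"x":-0.005,"y":-0.15,"z":-0.145,"roll":0,"hand":0},{"x":-0.006,"y":-0.18,"z":-0.174,"roll":0,"hand":0},{"x":-0.007,"y":-0.21,"z":-0.203,"roll":0,"hand":0},{"x":-0.008,"y":-0.24,"z":-0.232,"roll":0,"hand":0},{"x":-0.009,"y":-0.27,"z":-0.26,"roll":0,"hand":0},{"x":-0.009,"y":-0.3,"z":-0.289,"roll":0,"hand":0},{"x":-0.009,"y":-0.3,"z":-0.289,"roll":0,"hand":0},{"x":-0.009,"y":-0.3,"z":-0.289,"roll":0,"hand":0},{"x":-0.009,"y":-0.3,"z":-0.289,"roll":0,"hand":0}]'
python3 -c "
from h import *
st();print(to([.52,.15,.4]),to([.48,.3,.35]))
M=Rt();print('tilt',np.arccos(-M[2,0]),np.arctan2(M[1,0],M[0,0]))
"
```

```text
clock: 12.33
eef_pos: [0.5211, -0.0977, 0.4497]
eef_rot: [1.756, 0.873, -0.962]
wrist_force: [-0.9, -1.0, -0.3]
grip_width: 0.001
t 12.33 p [ 0.5211 -0.0977  0.4497] F [-0.8572 -0.9946 -0.3005] g 0.000771776067124528
q [ 0.8626  0.0688 -1.2516  1.7799  0.7882  1.2636 -1.7501]
tool x [ 0.3677 -0.5273 -0.766 ] y [ 0.2799 -0.7228  0.6318] z [-0.8868 -0.4468 -0.1181]
[-0.0929 -0.2107 -0.1038] [-0.1484 -0.3619 -0.1294]
tilt 0.6981477071865964 -0.9618687447607361
```

```bash
python3 -m handwheel '[{"x":0,"y":0,"z":0,"roll":-0.08,"hand":0},{"x":0,"y":0,"z":0,"roll":-0.16,"hand":0},{"x":0,"y":0,"z":0,"roll":-0.16,"hand":0}]'
python3 -c "
from h import *
st()
M=Rt();print('tilt',np.arccos(-M[2,0]),np.arctan2(M[1,0],M[0,0]))
"
```

```text
clock: 12.58
eef_pos: [0.5212, -0.0991, 0.451]
eef_rot: [1.511, 0.872, -0.963]
wrist_force: [-0.2, 0.2, 0.2]
grip_width: -0.003
t 12.58 p [ 0.5212 -0.0991  0.451 ] F [-0.1565  0.2025  0.1699] g -0.0034999810567111966
q [ 0.8656  0.0673 -1.2504  1.7777  0.787   1.2636 -1.5016]
tool x [ 0.3672 -0.5284 -0.7655] y [ 0.485  -0.5934  0.6423] z [-0.7937 -0.6071  0.0384]
tilt 0.699004281307193 -0.9634836797341308
```

Rolling negative brings joint 7 toward zero, and it makes the jaws horizontal with the camera on the side away from the hood. I'll finish the roll.

```bash
python3 -m handwheel '[{"x":0,"y":0,"z":0,"roll":-1,"hand":0},{"x":0,"y":0,"z":0,"roll":-1,"hand":0},{"x":0,"y":0,"z":0,"roll":-1,"hand":0},{"x":0,"y":0,"z":0,"roll":-1,"hand":0},{"x":0,"y":0,"z":0,"roll":-1,"hand":0},{"x":0,"y":0,"z":0,"roll":-1,"hand":0},{"x":0,"y":0,"z":0,"roll":-1,"hand":0},{"x":0,"y":0,"z":0,"roll":-1,"hand":0},{"x":0,"y":0,"z":0,"roll":-1,"hand":0},{"x":0,"y":0,"z":0,"roll":-1,"hand":0},{"x":0,"y":0,"z":0,"roll":-1,"hand":0},{"x":0,"y":0,"z":0,"roll":-1,"hand":0},{"x":0,"y":0,"z":0,"roll":-1,"hand":0}]'
python3 -c "
from h import *
st();print(to([.50,.05,.42]),to([.48,.32,.33]))
M=Rt();print('tilt',np.arccos(-M[2,0]),np.arctan2(M[1,0],M[0,0]))
"
```

```text
clock: 13.67
eef_pos: [0.521, -0.1006, 0.4522]
eef_rot: [0.01, 0.87, -0.966]
wrist_force: [0.3, 0.3, -0.7]
grip_width: -0.003
t 13.67 p [ 0.521  -0.1006  0.4522] F [ 0.3484  0.2679 -0.7118] g -0.0028622725038851956
q [ 0.8712  0.066  -1.2525  1.7762  0.7867  1.264   0.0018]
tool x [ 0.3666 -0.53   -0.7647] y [0.8267 0.5626 0.0064] z [ 0.4268 -0.6345  0.6444]
[-0.0629  0.0672 -0.1253] [-0.1445  0.202  -0.3631]
tilt 0.7002974206439567 -0.9657117870486982
```

```bash
python3 -m handwheel '[{"x":-0.012,"y":0.019,"z":-0.031,"roll":0,"hand":0},{"x":-0.023,"y":0.037,"z":-0.062,"roll":0,"hand":0},{"x":-0.035,"y":0.056,"z":-0.093,"roll":0,"hand":0},{"x":-0.046,"y":0.075,"z":-0.124,"roll":0,"hand":0},{"x":-0.058,"y":0.094,"z":-0.155,"roll":0,"hand":0},{"x":-0.058,"y":0.094,"z":-0.155,"roll":0,"hand":0},{"x":-0.058,"y":0.094,"z":-0.155,"roll":0,"hand":0}]'
python3 -c "
from h import *
st();print(to([.50,.30,.33]))
M=Rt();print('tilt',np.arccos(-M[2,0]),np.arctan2(M[1,0],M[0,0]))
"
```

```text
clock: 14.25
eef_pos: [0.5111, 0.0844, 0.3968]
eef_rot: [0.015, 0.873, -0.961]
wrist_force: [0.5, -0.4, 0.0]
grip_width: 0.003
t 14.25 p [0.5111 0.0844 0.3968] F [ 0.4767 -0.4169  0.0123] g 0.0026889574962632606
q [ 0.2251  0.3292 -1.2267  1.7496  0.9355  1.6371 -0.5487]
tool x [ 0.3681 -0.5269 -0.7661] y [0.8262 0.5633 0.0095] z [ 0.4265 -0.6364  0.6427]
[-0.0666  0.1117 -0.1849]
tilt 0.6981191406026326 -0.9610289056660021
```

```bash
python3 -m handwheel '[{"x":-0.012,"y":0.019,"z":-0.031,"roll":0,"hand":0},{"x":-0.023,"y":0.037,"z":-0.062,"roll":0,"hand":0},{"x":-0.035,"y":0.056,"z":-0.093,"roll":0,"hand":0},{"x":-0.035,"y":0.056,"z":-0.093,"roll":0,"hand":0}]'
python3 -c "
from h import *
st();print(to([.50,.30,.33]))
M=Rt();print('tilt',np.arccos(-M[2,0]),np.arctan2(M[1,0],M[0,0]))
"
```

```text
clock: 14.58
eef_pos: [0.5041, 0.1979, 0.3625]
eef_rot: [0.018, 0.877, -0.958]
wrist_force: [-0.5, -0.3, -0.4]
grip_width: -0.002
t 14.58 p [0.5041 0.1979 0.3625] F [-0.5497 -0.3221 -0.4152] g -0.0019112653773105013
q [-0.108   0.4902 -1.1584  1.6583  0.9696  1.7833 -0.77  ]
tool x [ 0.3681 -0.5232 -0.7686] y [0.8257 0.564  0.0115] z [ 0.4274 -0.6389  0.6396]
[-0.03    0.0538 -0.0878]
tilt 0.6941672026816667 -0.9577324839838701
```

```bash
python3 -m handwheel '[{"x":-0.012,"y":0.02,"z":-0.031,"roll":0,"hand":0},{"x":-0.023,"y":0.04,"z":-0.062,"roll":0,"hand":0},{"x":-0.03,"y":0.054,"z":-0.088,"roll":0,"hand":0},{"x":-0.03,"y":0.054,"z":-0.088,"roll":0,"hand":0},{"x":-0.03,"y":0.054,"z":-0.088,"roll":0,"hand":0}]'
python3 -c "
from h import *
st();print(to([.535,.275,.205]))
M=Rt();print('tilt',np.arccos(-M[2,0]),np.arctan2(M[1,0],M[0,0]))
"
```

```text
clock: 15.0
eef_pos: [0.501, 0.2994, 0.3296]
eef_rot: [0.02, 0.877, -0.961]
wrist_force: [0.6, -0.4, 0.2]
grip_width: 0.002
t 15.0 p [0.501  0.2994 0.3296] F [ 0.5673 -0.3998  0.2417] g 0.001924418343373601
q [-0.3522  0.6344 -1.0882  1.5249  1.0075  1.8742 -0.8934]
tool x [ 0.3662 -0.5239 -0.7691] y [0.8283 0.5601 0.0129] z [ 0.424  -0.6418  0.6391]
[ 0.121   0.0129 -0.0496]
tilt 0.6934389058138769 -0.960736923183208
```

Orientation is holding. I'll move to the pre-approach and look.

```bash
python3 -m handwheel '[{"x":0.03,"y":0.003,"z":-0.015,"roll":0,"hand":0},{"x":0.06,"y":0.006,"z":-0.03,"roll":0,"hand":0},{"x":0.09,"y":0.01,"z":-0.045,"roll":0,"hand":0},{"x":0.12,"y":0.013,"z":-0.05,"roll":0,"hand":0},{"x":0.12,"y":0.013,"z":-0.05,"roll":0,"hand":0},{"x":0.12,"y":0.013,"z":-0.05,"roll":0,"hand":0}]'
python3 -c "
from h import *
st();print(to([.601,.1806,.067]))
M=Rt();print('tilt',np.arccos(-M[2,0]),np.arctan2(M[1,0],M[0,0]))
for n in('side','wrist','top'): cv2.imwrite(f'pics/{n}5.png',r.read_camera(n)[:,:,::-1])
x=np.array([np.cos(-.96),np.sin(-.96),0]);y=np.array([-x[1],x[0],0]);C=np.array([.6245,.147,0]);z=np.array([0,0,1.])
pts=[C-.041*x+.067*z,C-.061*x+.048*y+.071*z,C-.061*x-.048*y+.071*z,C-.062*x+.062*y+.18*z,C-.062*x-.062*y+.18*z,C-.095*x+.062*y+.014*z,C-.095*x-.062*y+.014*z]
print(wproj(pts).round(0).tolist());print(proj('top',pts).round(0).tolist())
"
```

```text
clock: 15.5
eef_pos: [0.536, 0.2723, 0.2061]
eef_rot: [0.02, 0.876, -0.967]
wrist_force: [0.4, 0.5, 1.4]
grip_width: -0.002
t 15.5 p [0.536  0.2723 0.2061] F [0.4137 0.5319 1.3519] g -0.002274006778998365
q [-0.3095  0.7595 -1.0313  1.6646  1.1046  1.7153 -1.0128]
tool x [ 0.3633 -0.5273 -0.7681] y [0.832  0.5546 0.0128] z [ 0.4193 -0.6437  0.6402]
[ 0.1788  0.0014 -0.0027]
tilt 0.694880043865139 -0.9674813782778812
[[279.0, 182.0], [329.0, 171.0], [228.0, 173.0], [363.0, 279.0], [199.0, 283.0], [341.0, 103.0], [213.0, 106.0]]
[[182.0, 256.0], [159.0, 250.0], [192.0, 272.0], [143.0, 216.0], [188.0, 246.0], [149.0, 272.0], [190.0, 301.0]]
```

View pics/wrist5.png

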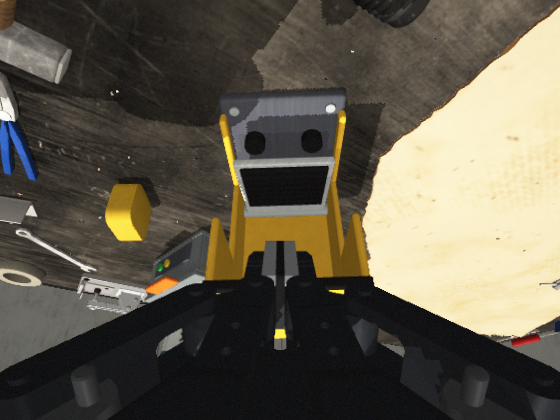

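View pics/top5.png

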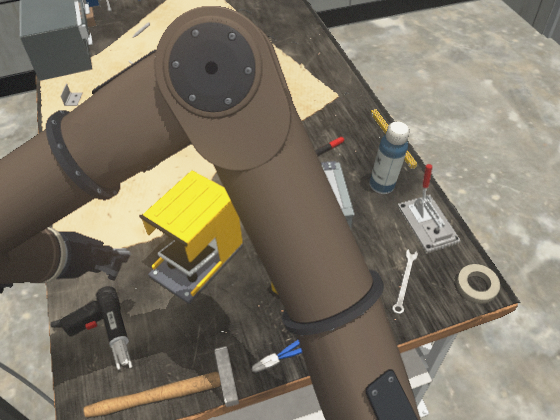

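View pics/side5.png

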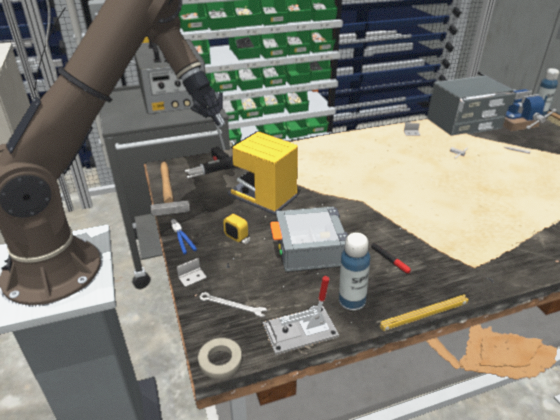

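Run:
```python
from h import *
s=r.sense()
print("tcp px",wproj([s["eef_pos"]]))
i=r.camera_info("wrist");T=np.eye(4);T[:3,:3]=Rt(s);T[:3,3]=s["eef_pos"];W=T@i["mount"]
def wz(uv,z):
    p=cv2.undistortPoints(np.array([[uv]],float),i["camera_matrix"],i["dist_coeffs"])[0,0]
    d=W[:3,:3]@np.array([*p,1]);o=W[:3,3];return o+d*(z-o[2])/d[2]
for l,uv,z in[("base L",(220,93),.014),("base R",(346,90),.014),("tread FL",(235,161),.071),("tread FR",(335,158),.071)]:print(l,wz(uv,z))
im=cv2.imread("pics/wrist5.png");cv2.imwrite("pics/w5z.png",cv2.resize(im[70:300,180:400],None,fx=2.6,fy=2.6,interpolation=cv2.INTER_CUBIC))
```

```text
tcp px [[280.3157 259.4971]]
base L [0.5179 0.2066 0.014 ]
base R [0.6143 0.274  0.014 ]
tread FL [0.5475 0.1882 0.071 ]
tread FR [0.6212 0.2409 0.071 ]
```

View pics/w5z.png

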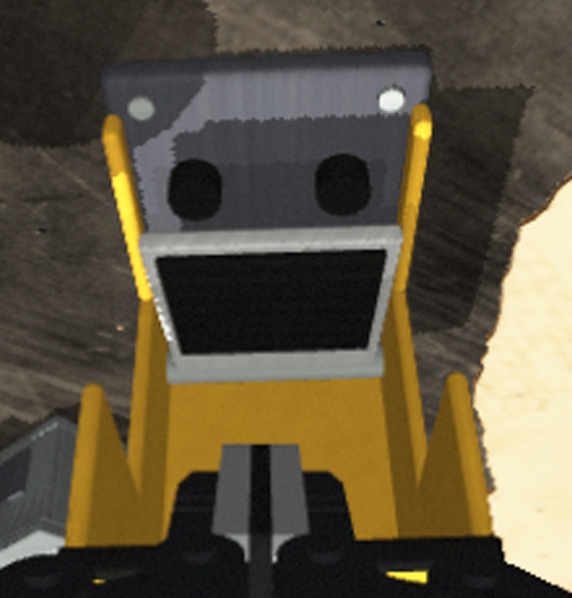

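The wrist view shows the tread centred ahead of the tips: rubber at (240–328, 169–205), and the predicted press point at (279,182) falls on it. There is a sideways difference of about 6 px (5 mm), which the 96 mm tread easily absorbs. Approaching.

```bash
python3 -m handwheel '[{"x":0.03,"y":0.002,"z":-0.004,"roll":0,"hand":0},{"x":0.06,"y":0.004,"z":-0.008,"roll":0,"hand":0},{"x":0.09,"y":0.004,"z":-0.008,"roll":0,"hand":0},{"x":0.12,"y":0.004,"z":-0.008,"roll":0,"hand":0},{"x":0.14,"y":0.004,"z":-0.008,"roll":0,"hand":0},{"x":0.15,"y":0.004,"z":-0.008,"roll":0,"hand":0},{"x":0.15,"y":0.004,"z":-0.008,"roll":0,"hand":0}]'
python3 -c "
from h import *
st();print(to([.601,.1806,.067]))
for n in('side','wrist','top'): cv2.imwrite(f'pics/{n}6.png',r.read_camera(n)[:,:,::-1])
im=cv2.imread('pics/side6.png');cv2.imwrite('pics/s6z.png',cv2.resize(im[100:240,170:350],None,fx=4,fy=4,interpolation=cv2.INTER_CUBIC))
im=cv2.imread('pics/top6.png');cv2.imwrite('pics/t6z.png',cv2.resize(im[170:330,60:270],None,fx=3.5,fy=3.5,interpolation=cv2.INTER_CUBIC))
"
```

```text
clock: 16.23
eef_pos: [0.5903, 0.204, 0.0871]
eef_rot: [0.025, 0.878, -0.961]
wrist_force: [-0.1, -0.1, 0.3]
grip_width: -0.001
t 16.23 p [0.5903 0.204  0.0871] F [-0.1348 -0.1349  0.3257] g -0.001412273154247849
q [-0.2063  0.8882 -0.9471  1.7772  1.2748  1.5464 -1.0745]
tool x [ 0.3661 -0.5237 -0.7692] y [0.8302 0.5572 0.0158] z [ 0.4204 -0.6444  0.6388]
[ 0.0317 -0.0044  0.0067]
```

View pics/wrist6.png

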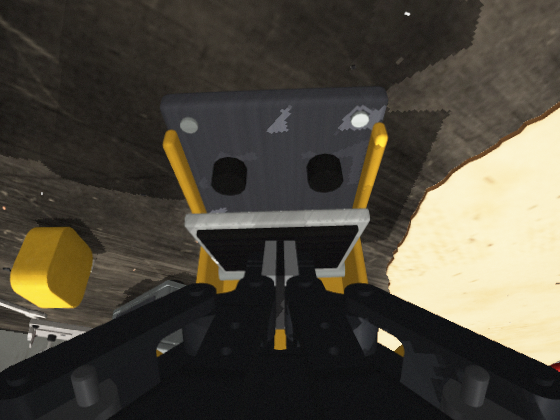

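View pics/t6z.png

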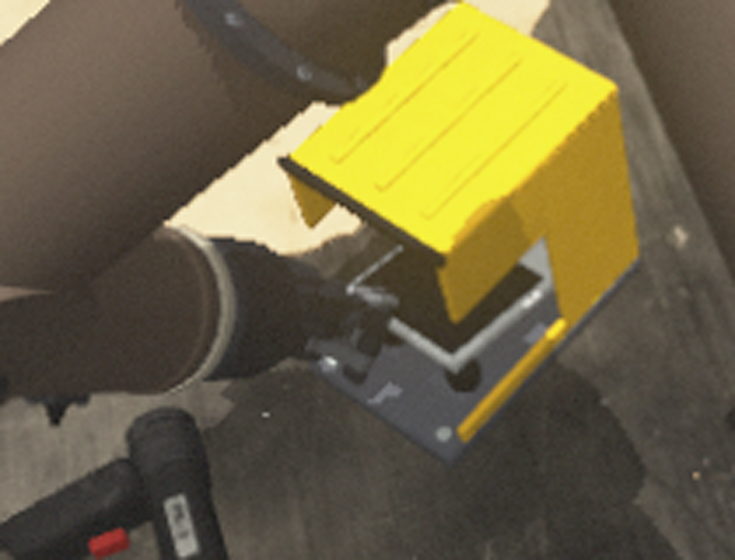

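View pics/s6z.png

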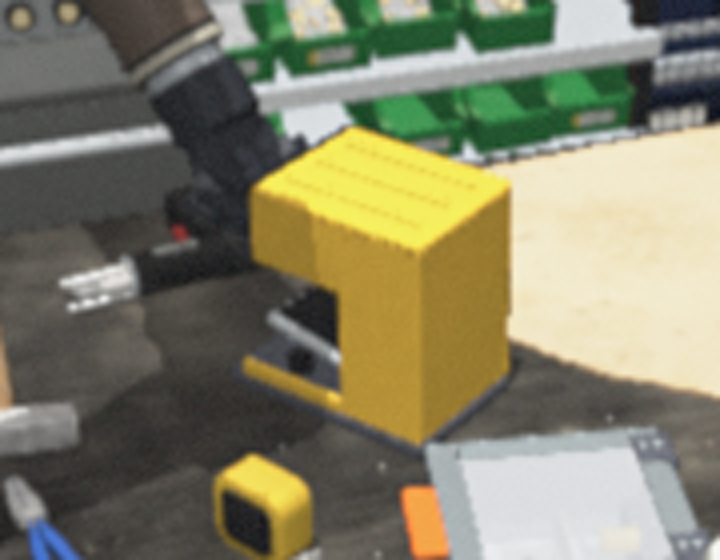

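```bash
python3 -m handwheel '[{"x":0.012,"y":0,"z":0.001,"roll":0,"hand":0},{"x":0.022,"y":0,"z":0.002,"roll":0,"hand":0},{"x":0.028,"y":0,"z":0.002,"roll":0,"hand":0},{"x":0.032,"y":0,"z":0,"roll":0,"hand":0},{"x":0.036,"y":0,"z":-0.003,"roll":0,"hand":0},{"x":0.04,"y":0,"z":-0.006,"roll":0,"hand":0},{"x":0.043,"y":0,"z":-0.009,"roll":0,"hand":0},{"x":0.043,"y":0,"z":-0.009,"roll":0,"hand":0}]'
python3 -c "
from h import *
st();print(to([.601,.1806,.046]))"
```

```text
clock: 17.05
eef_pos: [0.6015, 0.1912, 0.0508]
eef_rot: [0.03, 0.878, -0.953]
wrist_force: [-4.5, 0.5, 10.8]
grip_width: -0.003
t 17.05 p [0.6015 0.1912 0.0508] F [-4.4857  0.5162 10.8062] g -0.0025337313202371723
q [-0.193   0.9358 -0.9187  1.7946  1.3314  1.5081 -1.1029]
tool x [ 0.37   -0.5203 -0.7697] y [0.828  0.5604 0.0191] z [ 0.4214 -0.6444  0.6381]
[ 0.009  -0.0065  0.0036]
```

```bash
python3 -m handwheel '[{"x":0.003,"y":0,"z":-0.001,"roll":0,"hand":0},{"x":0.006,"y":0,"z":-0.003,"roll":0,"hand":0},{"x":0.006,"y":0,"z":-0.003,"roll":0,"hand":0}]'
python3 -c "
from h import *
st();print(to([.601,.1806,.046]))"
```

```text
clock: 17.3
eef_pos: [0.6019, 0.1913, 0.049]
eef_rot: [0.034, 0.874, -0.949]
wrist_force: [-19.4, 2.0, 42.2]
grip_width: -0.001
t 17.3 p [0.6019 0.1913 0.049 ] F [-19.3668   2.0084  42.2177] g -0.0011224004972295238
q [-0.1954  0.9399 -0.9178  1.7965  1.3381  1.5105 -1.1098]
tool x [ 0.374  -0.5217 -0.7668] y [0.8273 0.5614 0.0215] z [ 0.4192 -0.6424  0.6416]
[ 0.0076 -0.0068  0.0046]
```

```bash
python3 -m handwheel '[{"x":0,"y":0,"z":0,"roll":0,"hand":0},{"x":0.001,"y":0,"z":0,"roll":0,"hand":0},{"x":0.001,"y":0,"z":0,"roll":0,"hand":0}]'
python3 -c "
from h import *
st()
for n in('side','wrist','top'): cv2.imwrite(f'pics/{n}7.png',r.read_camera(n)[:,:,::-1])
a=cv2.imread('pics/side7.png');b=cv2.imread('pics/top7.png')
f=lambda q:cv2.resize(q,(390,390),interpolation=cv2.INTER_CUBIC)
cv2.imwrite('pics/c7.png',np.hstack([f(a[130:210,220:300]),f(b[215:305,140:230])]))
"
```

```text
clock: 17.55
eef_pos: [0.6019, 0.1913, 0.0503]
eef_rot: [0.035, 0.872, -0.947]
wrist_force: [-9.1, 2.4, 20.3]
grip_width: -0.003
t 17.55 p [0.6019 0.1913 0.0503] F [-9.1101  2.4364 20.2726] g -0.003180577478056097
q [-0.1972  0.937  -0.9156  1.7973  1.337   1.5098 -1.1098]
tool x [ 0.3757 -0.5222 -0.7656] y [0.8269 0.5619 0.0225] z [ 0.4185 -0.6415  0.6429]
```

View pics/c7.png

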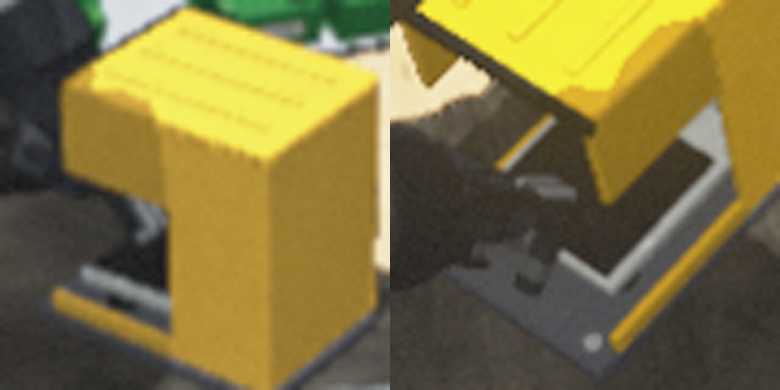

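View pics/wrist7.png

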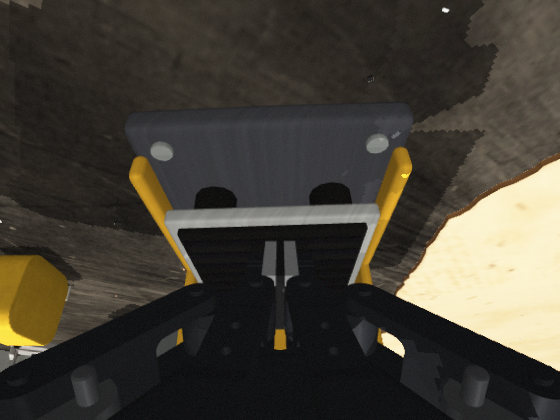

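The tread is down level with the base rails and resting on its bumpers. I'll press a little more firmly and hold about 1.5 s in one call.

```bash
python3 -m handwheel '[{"x":0.003,"y":0,"z":-0.002,"roll":0,"hand":0},{"x":0.005,"y":0,"z":-0.003,"roll":0,"hand":0},{"x":0.005,"y":0,"z":-0.003,"roll":0,"hand":0},{"x":0.005,"y":0,"z":-0.003,"roll":0,"hand":0},{"x":0.005,"y":0,"z":-0.003,"roll":0,"hand":0},{"x":0.005,"y":0,"z":-0.003,"roll":0,"hand":0},{"x":0.005,"y":0,"z":-0.003,"roll":0,"hand":0},{"x":0.005,"y":0,"z":-0.003,"roll":0,"hand":0},{"x":0.005,"y":0,"z":-0.003,"roll":0,"hand":0},{"x":0.005,"y":0,"z":-0.003,"roll":0,"hand":0},{"x":0.005,"y":0,"z":-0.003,"roll":0,"hand":0},{"x":0.005,"y":0,"z":-0.003,"roll":0,"hand":0},{"x":0.005,"y":0,"z":-0.003,"roll":0,"hand":0},{"x":0.005,"y":0,"z":-0.003,"roll":0,"hand":0},{"x":0.005,"y":0,"z":-0.003,"roll":0,"hand":0},{"x":0.005,"y":0,"z":-0.003,"roll":0,"hand":0},{"x":0.005,"y":0,"z":-0.003,"roll":0,"hand":0},{"x":0.005,"y":0,"z":-0.003,"roll":0,"hand":0}]'
python3 -c "
from h import *
st()
cv2.imwrite('pics/side8.png',r.read_camera('side')[:,:,::-1])
P=np.array([.601,.1806,.08]);print(to([.5276,.29,.23]))"
```

```text
clock: 19.2
eef_pos: [0.6021, 0.1915, 0.0492]
eef_rot: [0.038, 0.867, -0.944]
wrist_force: [-17.3, 2.7, 38.8]
grip_width: -0.001
t 19.2 p [0.6021 0.1915 0.0492] F [-17.306    2.6561  38.7938] g -0.0010342602697334018
q [-0.1999  0.9398 -0.9143  1.7989  1.342   1.5123 -1.116 ]
tool x [ 0.3793 -0.524  -0.7626] y [0.8265 0.5624 0.0247] z [ 0.416  -0.6397  0.6464]
[-0.2178 -0.0017  0.0228]
```

View pics/side8.png

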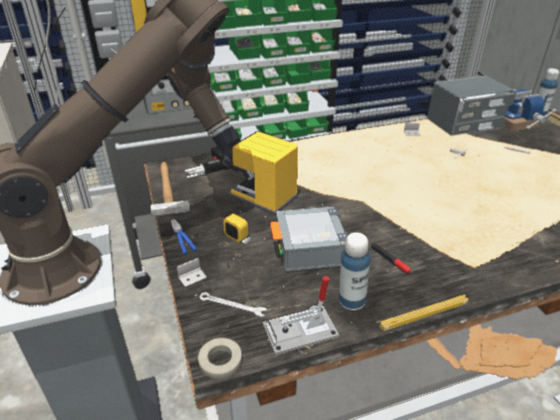

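The load goes from 11 to 39 N over 1.6 mm, far stiffer than the pedal spring, so the pedal was held on its stop for about 1.5 s. The lid is still shut at side (312,228). Backing out now.

```bash
python3 -m handwheel '[{"x":-0.01,"y":0,"z":0,"roll":0,"hand":0},{"x":-0.02,"y":0,"z":0,"roll":0,"hand":0},{"x":-0.035,"y":0,"z":0,"roll":0,"hand":0},{"x":-0.06,"y":0,"z":0,"roll":0,"hand":0},{"x":-0.09,"y":0,"z":0,"roll":0,"hand":0},{"x":-0.12,"y":0,"z":0,"roll":0,"hand":0},{"x":-0.15,"y":0,"z":0,"roll":0,"hand":0},{"x":-0.18,"y":0,"z":0,"roll":0,"hand":0},{"x":-0.2,"y":0,"z":0,"roll":0,"hand":0},{"x":-0.2,"y":0,"z":0,"roll":0,"hand":0},{"x":-0.2,"y":0,"z":0,"roll":0,"hand":0},{"x":-0.2,"y":0,"z":0,"roll":0,"hand":0}]'
python3 -c "
from h import *
st()
for n in('side','wrist','top'): cv2.imwrite(f'pics/{n}9.png',r.read_camera(n)[:,:,::-1])
a=cv2.imread('pics/side9.png');b=cv2.imread('pics/top9.png')
f=lambda q:cv2.resize(q,(390,390),interpolation=cv2.INTER_CUBIC)
cv2.imwrite('pics/c9.png',np.hstack([f(a[130:270,220:360]),f(b[215:305,140:230])]))
"
```

```text
clock: 20.25
eef_pos: [0.5266, 0.2952, 0.2008]
eef_rot: [0.036, 0.866, -0.946]
wrist_force: [0.7, -0.0, -1.1]
grip_width: 0.002
t 20.25 p [0.5266 0.2952 0.2008] F [ 0.6538 -0.0225 -1.1068] g 0.0022392281696940667
q [-0.3616  0.7767 -1.0223  1.6519  1.1093  1.7291 -1.0477]
tool x [ 0.3786 -0.5255 -0.7619] y [0.827  0.5617 0.0235] z [ 0.4156 -0.6389  0.6473]
```

View pics/c9.png

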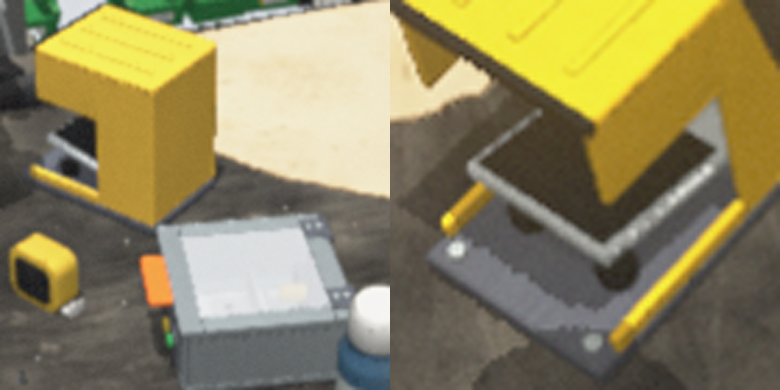

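View pics/wrist9.png

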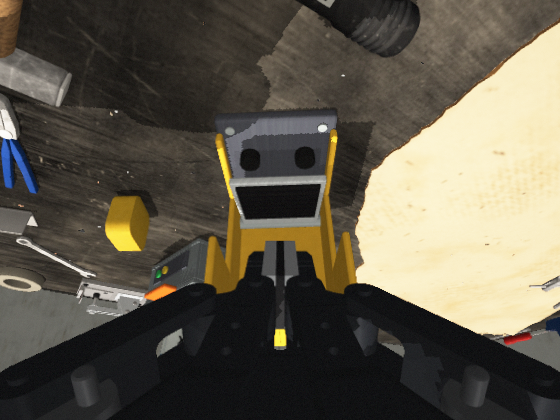

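The pedal is back up (frame raised as at the start), the lid is level, the tape and can have not moved, and the gripper is clear of everything. Handing in.

```bash
python3 -c "
from h import *
a=cv2.imread('pics/side0.png').astype(int);b=cv2.imread('pics/side9.png').astype(int);d=abs(a-b).sum(2)
print('tape diff',d[210:245,220:250].mean(),'can diff',d[230:310,340:372].mean())
print(r.close_job())"
```

```text
tape diff 12.139047619047618 can diff 55.65078125
the job is handed in; nothing more can be done
None
```

```bash
python3 -c "
import cv2,numpy as np
t=lambda n:cv2.imread(f'pics/{n}.png')
f=lambda q:cv2.resize(q[220:320,320:400],(390,490),interpolation=cv2.INTER_CUBIC)
cv2.imwrite('pics/can.png',np.hstack([f(t('side0')),f(t('side9'))]))
for n in('side0','side9'):
  m=cv2.inRange(cv2.cvtColor(t(n),cv2.COLOR_BGR2HSV),(95,70,40),(115,255,255));m[:230]=0;m[:,:335]=0;m[:,375:]=0;m[315:]=0
  print(n,cv2.boundingRect(m),cv2.countNonZero(m))"
```

```text
side0 (340, 249, 32, 59) 542
side9 (340, 251, 30, 57) 517
```

View pics/can.png

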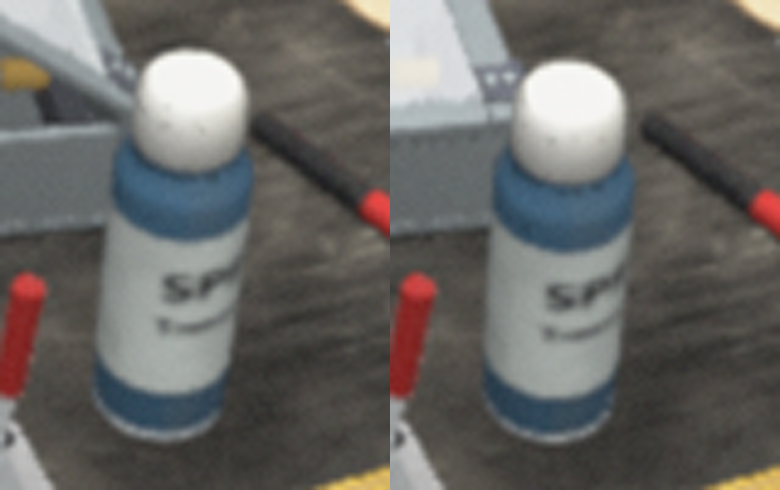

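The job is handed in, and as far as my checks show the whole sequence worked. `close_job` gives no verdict, and I never read the joint angles directly.

- **Lid:** I lowered the guard lid at about 0.07 m/s with the closed fingertips on its front bar. It ended on its seat: the force rose to 38 N over the last 0.3 mm. The later pictures all show it level.
- **Tilting the tool:** The rows have no pitch or yaw. I got the 40° tilt by pushing past the arm's reach in free space at the right heading, then rolled the jaws level.
- **Pedal:** I pressed it from the front under the hood and held it for about 1.5 s at roughly 40 N. The force rose from 11 to 39 N over 1.6 mm, which means it was on its stop. I then backed out along the tool axis.
- **Last pictures:** Before hand-in the pedal was up, the lid level and the tape measure unmoved. The gripper was clear of everything, with a wrist force of about 1 N.

Two things disagreed:

- **Foot switch position:** The wrist view put it about 5 mm further to one side than the top view did. The 96 mm tread easily covers that.
- **Spray can:** A crude picture difference flagged it, and I only followed that up after handing in. Its base is unchanged, but its cap sits about 2 pixels lower than in the very first picture. The picture taken at 0.15 s, before the arm moved, looks the same as the end, so I take it as the can settling.

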